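# Line up the kitchen canisters by size

## Robot

A 6-joint arm with a two-finger parallel gripper is mounted at the origin on the work surface. World frame = base frame: x ahead of the robot, y to its left, z up, the work surface at z = 0. Lengths are in mm, angles in rad, forces in N, time in s.
With the tool pointing down it reaches from about 300 to 825 mm from the base axis. Payload 5.4 kg.
Tool frame: the origin (TCP) lies at the very end of the fingers, on their centre line; the grasp point (between the pads) lies 19 mm behind it; z points along the fingers, x is the direction in which the jaws open and shut, and the axes are right-handed (so a half turn about z gives the same grasp; the last joint's range is limited). The gripper opens to 92 mm and grips with 3 to 60 N. Pads are 20 mm wide; open, the fingers measure 128 mm over their backs; the gripper's body (75 mm by 189 mm) begins 69 mm behind the grasp point.
Start: joints at [-1.484, 0.158, 1.597, -0, 1.386, -0.21], TCP at [168.142, -549.849, 183.701] pointing down, gripper open.
Joint ranges: [-2.91, 2.91], [-0.94, 2.29], [0.18, 2.7], [-1.29, 4.43], [0.17, 2.64], [-3, 3]. Speed limits (rad/s): [2.57, 2.57, 3.14, 3.14, 3.14, 3.14].

## Interface

Orientations are given as a unit quaternion [w, x, y, z].
In Python, from rig import manip gives the robot as it stands.
- The arm moves only by the tool send_rows, never from a script. Its argument "moves" is a list that holds one entry, the list of rows, each a list of 5 numbers: the shift along the tool's x, y, z in mm, then the turn about the tool's z in rad, then the finger opening in mm, from 0 to 91.9. A call has 1 to 20 rows; each row shifts and turns the commanded pose from where the row before left it, along the tool's axes as they then stand; what a row does not reach is not made up. A row lasts 1/12 s, in which the tool goes at most 41.7 mm and 7.16 degrees, less where a joint would pass 70% of its speed; a pose out of reach is approached as far as the arm can. A call is refused whole if a number of a shift passes 41.7 or a number of a turn 0.125, either way. A call with a gripper value outside its range is refused whole. The fingers move at their own pace and stop on an object; "newtons" is the grip in N (left out, the last holds). Time passes only in rows, so rows that do not move let the fingers close. It gives the time, the measured TCP pose, the force and the opening at its end, in the units of the state.
- manip.read_state(): the state, without advancing time (a new reading comes with each control period).
- manip.read_camera(name): name is "scene" or "top" or "wrist"; returns a dict with "pixels" (480x640x3 uint8, red, green, blue), "camera_matrix" (3x3 intrinsics, pixels), "pose" (4x4, takes a point from camera to world coordinates). Camera axes: x right, y up, looking along -z (the intrinsics and any distortion apply to the point x, -y, -z); pixel columns grow to the right and rows downward; lengths in mm; the calibration is good to about 2 mm. A picture is of the moment at which its call begins. There is no depth.
- manip.close_job(): hands the job in, once; it reports no verdict.
Trained networks look in the newest picture that a camera, given by its name, has taken for a name from the list of things; names that differ only in an ending like _2 or _b are one class to them, and where a whole thing is asked for, a point or a joint stands for the part that bears it (a point fixed in the world has none). Each returns a list of dicts, best first, with "p" (0 to 1); they miss things now and then, are a little off and sometimes report something else, mostly with a low value. They report only what shows in the picture. A call takes as long as a camera call. They do not tell look-alikes from the thing itself.
- manip.look_for(query, camera): "xyz" ([x, y, z] in mm, in world coordinates, good to about 4 mm: the middle of the surface that is visible of it).
- manip.silhouettes(query, camera): "mask" (480x640 bool, what is visible of it).
- manip.tip_of(query, camera): "xyz" ([x, y, z] in mm, in world coordinates, good to about 4 mm: a listed point, or the origin of a listed thing).
The state is a dict: "time_s": time; "joint_positions": joint angles; "qd": joint speeds; "joint_torque": joint torques, N m; "tool_pos": TCP position; "tcp_rot": TCP orientation; "ft_force": force on the tool from outside, world axes, zero at the start; "wrist_torque": the same for the moment, N m; "width": finger opening in mm.
Only numpy, scipy, OpenCV 4.12 (cv2) and the standard library are available. Lean on these libraries where they do the work, as an engineer would, in place of code of your own. Each camera call takes 0.05 s, during which the arm holds its last target. There are 200 camera calls.

## Task

Stand the four aluminium canisters upright on the four cork discs of the wooden board, one centred on each disc, in order of size: the largest on the disc nearest the red timer, then step by step down to the smallest on the disc nearest the white cup. Leave the timer and the cup where they stand, and do not tip any canister over.

Things in the scene. Friction and masses are not known exactly. Their poses are not given: they have to be found in the camera images.
- canister_a: The smallest of four loose plain aluminium canisters: upright cylinder 36 mm in diameter, 45 mm high to its flat lid, plus a black button 12 mm wide and 10 mm high in the middle of the lid. Smooth sides, closed, about 100 g (varies). Origin: centre of its underside; z up along its axis.
- canister_b: The second smallest of four loose plain aluminium canisters: upright cylinder 44 mm in diameter, 65 mm high to its flat lid, plus a black button 12 mm wide and 10 mm high in the middle of the lid. Smooth sides, closed, about 160 g (varies). Origin: centre of its underside; z up along its axis.
- canister_c: The second largest of four loose plain aluminium canisters: upright cylinder 52 mm in diameter, 85 mm high to its flat lid, plus a black button 12 mm wide and 10 mm high in the middle of the lid. Smooth sides, closed, about 240 g (varies). Origin: centre of its underside; z up along its axis.
- canister_d: The largest of four loose plain aluminium canisters: upright cylinder 60 mm in diameter, 105 mm high to its flat lid, plus a black button 12 mm wide and 10 mm high in the middle of the lid. Smooth sides, closed, about 330 g (varies). Origin: centre of its underside; z up along its axis.
- disc_1: Cork disc at the left end of the row (greatest y): one of four equal fixed discs, 72 mm across and 3 mm thick, in one row (true to 5 mm) 82 to 98 mm apart along the middle of a fixed low wooden board (100 mm deep, 580 mm long, 22 mm high). The board runs roughly left-right, turned by up to 9 degrees. Origin: centre of the disc's underside, on the board's top; the disc's upper face, where a canister stands, is 3 mm above it. Its y axis runs along the row to the left.
- disc_2: Cork disc second from the left: one of four equal fixed discs, 72 mm across and 3 mm thick, in one row (true to 5 mm) 82 to 98 mm apart along the middle of a fixed low wooden board (100 mm deep, 580 mm long, 22 mm high). The board runs roughly left-right, turned by up to 9 degrees. Origin: centre of the disc's underside, on the board's top; the disc's upper face, where a canister stands, is 3 mm above it. Its y axis runs along the row to the left.
- disc_3: Cork disc third from the left: one of four equal fixed discs, 72 mm across and 3 mm thick, in one row (true to 5 mm) 82 to 98 mm apart along the middle of a fixed low wooden board (100 mm deep, 580 mm long, 22 mm high). The board runs roughly left-right, turned by up to 9 degrees. Origin: centre of the disc's underside, on the board's top; the disc's upper face, where a canister stands, is 3 mm above it. Its y axis runs along the row to the left.
- disc_4: Cork disc at the right end of the row (least y): one of four equal fixed discs, 72 mm across and 3 mm thick, in one row (true to 5 mm) 82 to 98 mm apart along the middle of a fixed low wooden board (100 mm deep, 580 mm long, 22 mm high). The board runs roughly left-right, turned by up to 9 degrees. Origin: centre of the disc's underside, on the board's top; the disc's upper face, where a canister stands, is 3 mm above it. Its y axis runs along the row to the left.
- timer: Red plastic kitchen timer, a squat dome 70 mm wide and 48 mm high with a white grip bar on top, standing loose on one end of the board, about 100 mm from the nearest disc's centre: at either the left or the right end, the cup being at the other. Origin: centre of its underside.
- cup: White ceramic cup without a handle, 72 mm wide and 75 mm high, standing loose on the board's other end, about 100 mm from the nearest disc's centre. Origin: centre of its underside.
Things that resemble listed ones, but are neither listed nor needed, are in the scene too. What is shaped like the canister_b but pink is not meant.

How it is judged:
By the outcome, as a careful person would: the job done as asked, in the order asked, and still so for the second after the job is handed in, with the robot touching nothing.
It also fails if it takes over 96 s, if anything falls off the work surface, if the arm or the gripper's body presses on something with over 40 N, if the wrist force passes 120 N, or if a joint passes its speed limit or range.

## Working session

There is one attempt and no reset: what is moved stays moved. The work goes in short steps, Python scripts to look and compute and a tool call to move; the robot and the scene stay as the last step left them, time stands still between calls to the robot, and variables do not carry over. Pictures are saved under pics/ and viewed, about 12 in all and at most 16, crops included, and the job is handed in when it is done.

Besides the shell and the picture viewer there is one more tool, called by a JSON object that holds its "method" and its "body". send_rows: Moves the arm, as the interface text tells. Its arguments: {"type":"object","properties":{"moves":{"type":"array"},"newtons":{"type":"number"}},"required":["moves"]}

```bash
mkdir -p pics; ls; python3 - <<'E'
from rig import manip
import cv2
s=manip.read_state();print(s['time_s'],s['tool_pos'],s['tcp_rot'],s['width'])
for c in ("top","scene"):
    r=manip.read_camera(c);cv2.imwrite(f"pics/{c}1.png",r['pixels'][:,:,::-1]);print(c,r['camera_matrix'],r['pose'].round(2) if hasattr(r['pose'],'round') else r['pose'])
    for q in ("canister_a","disc_1","timer","cup"):
        for f in (manip.tip_of,):
            for d in f(q,c): print(q,round(d['p'],2),[round(v) for v in d['xyz']])
print(manip.read_state()['time_s'])
E
```

```text
pics
0.0 [ 168.07078101 -549.17413052  182.71809534] [-7.16056836e-04  8.03878309e-01 -5.94793044e-01 -6.21302703e-04] 91.61494675717005
top [[561.59050626   0.         320.81896727]
 [  0.         561.59050626 234.86750115]
 [  0.           0.           1.        ]] [[ 1.00000e-02  9.80000e-01 -1.80000e-01  3.54650e+02]
 [-1.00000e+00  1.00000e-02  2.00000e-02 -3.88900e+01]
 [ 2.00000e-02  1.80000e-01  9.80000e-01  1.10605e+03]
 [ 0.00000e+00  0.00000e+00  0.00000e+00  1.00000e+00]]
canister_a 0.93 [377, -378, 3]
canister_a 0.84 [455, -424, 0]
canister_a 0.83 [459, 285, 2]
canister_a 0.75 [382, -298, -2]
canister_a 0.69 [443, -117, -3]
canister_a 0.66 [471, 86, -1]
disc_1 0.97 [628, 2, 20]
disc_1 0.69 [621, 99, 18]
disc_1 0.62 [612, 182, 23]
disc_1 0.61 [639, -85, 25]
disc_1 0.25 [474, 82, 1]
timer 0.84 [655, -182, 20]
cup 0.56 [591, 285, 22]
scene [[550.50741176   0.         324.55624318]
 [  0.         550.50741176 247.70161352]
 [  0.           0.           1.        ]] [[-8.0000e-01 -5.0000e-01  3.3000e-01  8.6142e+02]
 [ 6.0000e-01 -6.7000e-01  4.4000e-01  3.6631e+02]
 [ 0.0000e+00  5.5000e-01  8.4000e-01  8.8260e+02]
 [ 0.0000e+00  0.0000e+00  0.0000e+00  1.0000e+00]]
canister_a 0.95 [441, -110, -1]
canister_a 0.91 [462, 284, -1]
canister_a 0.84 [481, -314, 0]
canister_a 0.65 [457, -423, 4]
canister_a 0.61 [378, -295, 0]
canister_a 0.59 [369, -371, 0]
disc_1 0.93 [622, 95, 24]
disc_1 0.92 [626, 2, 20]
disc_1 0.82 [639, -77, 24]
disc_1 0.71 [610, 179, 21]
timer 0.65 [653, -178, 22]
cup 0.57 [588, 287, 17]
cup 0.4 [468, 86, 0]
0.5
```

View pics/top1.png

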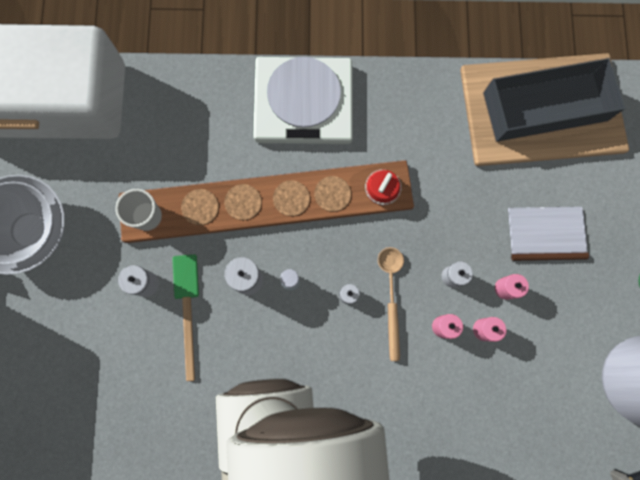

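View pics/scene1.png

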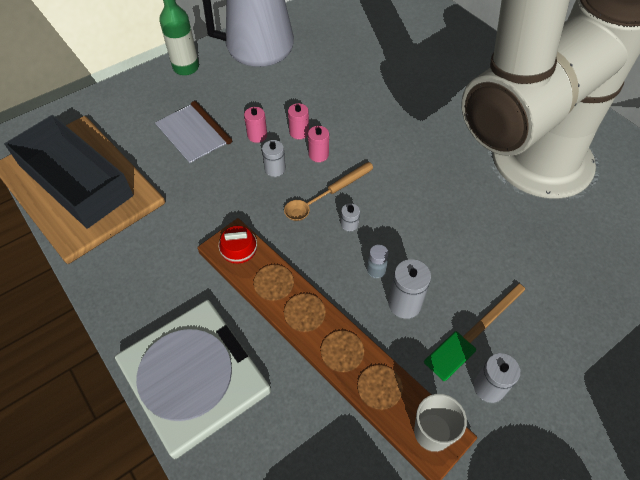

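The top image shows the timer at the right end (383,186) and the cup at the left (137,208). The canisters are c (133,280), d (241,275), a (349,294) and b (458,274). The object at (289,278) is a shaker look-alike, and three pink ones lie further right. So d→disc_4, c→disc_3, b→disc_2, a→disc_1. Next I refine the positions from both cameras.

```bash
cat > h.py <<'E'
from rig import manip
import numpy as np, cv2
F=np.diag([1.,-1,-1])
def proj(r,p):
    T=np.array(r['pose']);c=F@(T[:3,:3].T@(np.array(p,float)-T[:3,3]));u=np.array(r['camera_matrix'])@c
    return u[:2]/u[2]
def ray(r,uv,z):
    T=np.array(r['pose']);d=T[:3,:3]@F@np.linalg.inv(np.array(r['camera_matrix']))@[uv[0],uv[1],1]
    return (T[:3,3]+d*(z-T[2,3])/d[2])[:2]
H=dict(a=45,b=65,c=85,d=105);R=dict(a=18,b=22,c=26,d=30)
def button(r,x,y,k,z0=0,thr=60,it=2):
    """xy of canister k from its black button in picture r"""
    g=cv2.cvtColor(r['pixels'],cv2.COLOR_RGB2GRAY);p=np.array([x,y],float)
    v,u=np.mgrid[:480,:640];zb=z0+H[k]+5
    for _ in range(it):
        c=proj(r,[*p,zb]);rad=max(np.hypot(*(proj(r,[p[0],p[1]+R[k]*.75,zb])-c)),3)
        m=(np.hypot(u-c[0],v-c[1])<rad)&(g<thr)
        if m.sum()<3: return None
        p=ray(r,(u[m].mean(),v[m].mean()),zb)
    return p,int(m.sum())
E
python3 - <<'E'
from h import *
C=dict(a=(442,-113),b=(481,-314),c=(460,285),d=(470,86))
for n in ("top","scene"):
    r=manip.read_camera(n)
    for k,(x,y) in C.items(): print(n,k,button(r,x,y,k))
    for d in manip.silhouettes("disc_1",n):
        m=d['mask'];u=np.array(np.nonzero(m)).mean(1)[::-1];print(n,'disc',round(d['p'],2),m.sum(),ray(r,u,25).round(1))
E
```

```text
top a (array([ 441.80541778, -112.52498418]), 9)
top b (array([ 480.14390117, -319.3350778 ]), 15)
top c (array([460.66194623, 284.56190968]), 21)
top d (array([470.19644466,  85.59514888]), 16)
top disc 0.83 1026 [612.2 182.9]
top disc 0.66 964 [641.5 -78. ]
top disc 0.64 960 [631.7   3.1]
top disc 0.63 996 [623.2  98.8]
scene a (array([ 440.02292671, -115.64446706]), 60)
scene b (array([ 478.48067645, -320.70027201]), 44)
scene c (array([461.4009551 , 285.48909513]), 66)
scene d (array([471.2516377,  86.2388297]), 57)
scene disc 0.97 1258 [632.7   4.1]
scene disc 0.86 1469 [612.8 184.2]
scene disc 0.74 1386 [623.6  99.2]
```

{"method": "send_rows", "body": {"moves": [[[0,0,-6,-0.125,80],[0,0,-6,-0.125,80],[0,0,-6,-0.125,80],[0,0,-6,-0.125,80],[0,0,-6,-0.125,80],[0,0,0,-0.125,80],[0,0,0,-0.125,80],[0,0,0,-0.125,80],[0,0,0,-0.125,80],[0,0,0,-0.125,80],[0,0,0,-0.024,80],[30,-24,0,0,80],[30,-24,0,0,80],[30,-24,0,0,80],[30,-24,0,0,80],[30,-24,0,0,80],[30,-24,0,0,80],[30,-24,0,0,80],[0,0,0,0,80],[0,0,0,0,80]]], "newtons": 25}}

```text
time_s: 2.37
tool_pos: [379.2, -380.8, 213.8]
tcp_rot: [0.0, 1.0, 0.001, -0.0]
ft_force: [0.0, -0.5, 0.4]
width: 80.2
```

{"method": "send_rows", "body": {"moves": [[[33.5,-20,0,0,80],[33.5,-20,0,0,80],[33.5,-20,0,0,80],[0,0,0,0,80],[0,0,0,0,80],[0,0,0,0,80]]]}}

```text
time_s: 2.87
tool_pos: [477.6, -323.1, 213.5]
tcp_rot: [0.0, 1.0, -0.001, -0.0]
ft_force: [-0.4, 0.4, 0.5]
width: 79.9
```

```bash
python3 - <<'E'
from h import *
s=manip.read_state();print(s['tool_pos'],s['time_s'])
r=manip.read_camera("wrist");cv2.imwrite("pics/w1.png",r['pixels'][:,:,::-1])
print(np.array(r['pose']).round(2),button(r,480,-320,'b',it=4), proj(r,[480,-320,70]))
E
```

```text
[ 477.60962778 -323.0673341   213.52394093] 2.8667
[[ 1.0000e+00  0.0000e+00  0.0000e+00  4.7874e+02]
 [-0.0000e+00  9.7000e-01  2.5000e-01 -2.5114e+02]
 [-0.0000e+00 -2.5000e-01  9.7000e-01  4.1452e+02]
 [ 0.0000e+00  0.0000e+00  0.0000e+00  1.0000e+00]] (array([ 478.40528726, -318.58168203]), 147) [318.50487594 208.39036158]
```

View pics/w1.png

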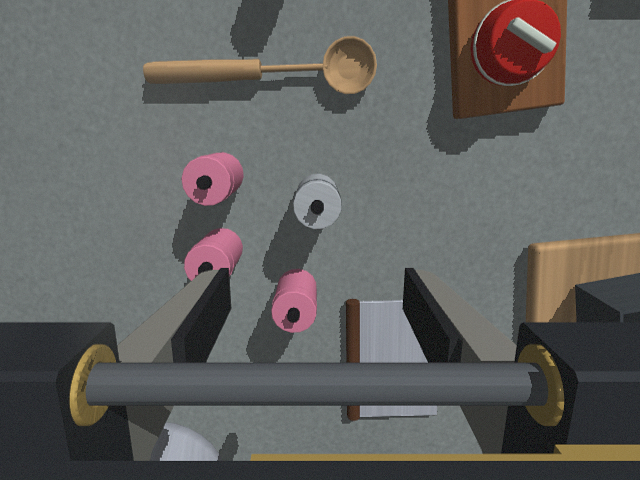

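Wrist view: b is upright at (317,207), with clear space on both jaw sides.

{"method": "send_rows", "body": {"moves": [[[1,-3.5,20,0,80],[0,0,40,0,80],[0,0,40,0,80],[0,0,40,0,70],[0,0,30,0,70],[0,0,19,0,70],[0,0,0,0,60],[0,0,0,0,30],[0,0,0,0,30],[0,0,0,0,30],[0,0,0,0,30],[0,0,0,0,30]]]}}

```text
time_s: 3.92
tool_pos: [480.6, -320.0, 27.0]
tcp_rot: [0.002, 1.0, 0.0, 0.001]
ft_force: [-1.8, -0.6, 6.7]
width: 43.2
```

{"method": "send_rows", "body": {"moves": [[[0,0,-20,0,30],[0,0,-35,0,30],[0,0,-35,0,30],[5,-15,0,0,30],[10,-30,0,0,30],[10,-30,0,0,30],[11,-32,0,0,30],[11,-32,0,0,30],[11,-32,0,0,30],[11,-32,0,0,30],[11,-32,0,0,30],[11,-32,0,0,30],[11,-32,0,0,30],[11,-32,0,0,30],[11,-32,0,0,30],[11,-32,0,0,30],[10,-30,0,0,30],[8,-25,0,0,30],[0,0,0,0,30]]]}}

```text
time_s: 5.5
tool_pos: [633.3, 136.7, 115.0]
tcp_rot: [-0.001, 1.0, 0.002, 0.001]
ft_force: [0.7, 0.1, -1.7]
width: 43.1
```

{"method": "send_rows", "body": {"moves": [[[0,0,0,0,30],[0,0,0,0,30]]]}}

```text
time_s: 5.67
tool_pos: [632.4, 131.3, 114.7]
tcp_rot: [0.0, 1.0, 0.0, -0.0]
ft_force: [0.5, -0.7, -0.9]
width: 42.7
```

```bash
cat > w.py <<'E'
from h import *
import sys
# held canister k over disc near (x,y): button by wrist cam, discs by silhouettes
def held(k,dz,name):
    s=manip.read_state();t=np.array(s['tool_pos']);print(s['time_s'],t.round(1),s['width'],np.array(s['ft_force']).round(1))
    z0=t[2]-dz
    for n in ("wrist","top","scene"):
        r=manip.read_camera(n)
        if n=="wrist": cv2.imwrite(f"pics/{name}.png",r['pixels'][:,:,::-1])
        print(n,k,button(r,t[0],t[1],k,z0,it=3))
        for d in manip.silhouettes("disc_1",n):
            m=d['mask']
            u=np.array(np.nonzero(m)).mean(1)[::-1];print('  disc',round(d['p'],2),m.sum(),ray(r,u,25).round(1))
if __name__=="__main__": held(sys.argv[1],float(sys.argv[2]),sys.argv[3])
E
python3 w.py b 27 w2
```

```text
5.6667 [632.4 131.3 114.7] 42.738860868672745 [ 0.5 -0.7 -0.9]
wrist b (array([633.48227063, 132.65696422]), 729)
  disc 0.94 7786 [610.3 183.8]
  disc 0.81 601 [595.9 113.3]
  disc 0.69 2172 [640.3 -61.2]
  disc 0.65 1818 [630.5  20.1]
top b (array([629.89806316, 123.22418581]), 143)
  disc 0.91 1036 [632.1   2.8]
  disc 0.8 1014 [622.5  97.6]
  disc 0.7 989 [642.3 -78.6]
scene b (array([639.29010282, 123.00722155]), 335)
  disc 0.8 1565 [612.2 183.1]
  disc 0.8 1097 [642.3 -77.7]
  disc 0.77 353 [645.6 107. ]
  disc 0.64 474 [627.7 -13.7]
```

View pics/w2.png

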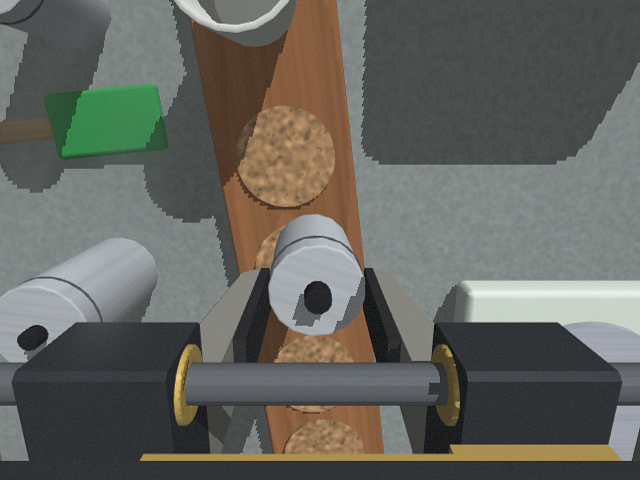

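{"method": "send_rows", "body": {"moves": [[[-5,17,0,0,30],[-4.5,17,0,0,30],[0,0,25,0,30],[0,0,20,0,30],[0,0,10,0,30],[0,0,5,0,30],[0,0,0,0,30],[0,0,0,0,30],[0,0,0,0,30]]]}}

```text
time_s: 6.72
tool_pos: [624.3, 97.7, 56.2]
tcp_rot: [0.0, 1.0, 0.0, 0.001]
ft_force: [0.5, -0.6, -1.6]
width: 43.3
```

```bash
python3 w.py b 27 w3|grep -v disc
```

```text
6.7167 [624.3  97.7  56.2] 43.299191100758144 [ 0.5 -0.6 -1.6]
wrist b (array([625.22902621,  99.06720711]), 729)
top b (array([625.06529213,  83.35895323]), 75)
scene b (array([631.19464331,  89.80864904]), 280)
```

{"method": "send_rows", "body": {"moves": [[[-1.8,0.3,2,0,30],[0,0,2,0,30],[0,0,0,0,30],[0,0,0,0,30]]]}}

```text
time_s: 7.35
tool_pos: [621.6, 97.4, 52.1]
tcp_rot: [0.0, 1.0, 0.0, 0.0]
ft_force: [-3.5, -0.0, 6.3]
width: 43.4
```

{"method": "send_rows", "body": {"moves": [[[0,0,0,0,70],[0,0,0,0,70],[0,0,0,0,70],[0,0,-20,0,70],[0,0,-40,0,80],[0,0,-40,0,80],[0,0,-40,0,80],[0,0,-20,0,80],[-30,2,0,0,80],[-35,2,0,0,80],[-35,2,0,0,85],[-30,3,0,0,85],[-21,2,0,0,85],[0,0,0,0,85],[0,0,0,0,85],[0,0,0,0,85]]]}}

```text
time_s: 8.68
tool_pos: [471.1, 86.3, 210.9]
tcp_rot: [-0.0, 1.0, -0.0, 0.001]
ft_force: [0.5, -0.5, -0.1]
width: 85.0
```

```bash
python3 - <<'E'
from h import *
s=manip.read_state();print(s['tool_pos'],s['time_s'],s['width'])
r=manip.read_camera("wrist");cv2.imwrite("pics/w4.png",r['pixels'][:,:,::-1])
print('d',button(r,470.5,86,'d',it=4))
for n in ("top","scene"): print('b',n,button(manip.read_camera(n),623,98,'b',25,it=3))
E
```

```text
[471.0821025   86.31683472 210.89879464] 8.6833 85.04622000777913
d (array([469.21766353,  86.15767177]), 195)
b top (array([615.62352737,  84.85413605]), 150)
b scene (array([620.68850211,  98.81773287]), 58)
```

View pics/w4.png

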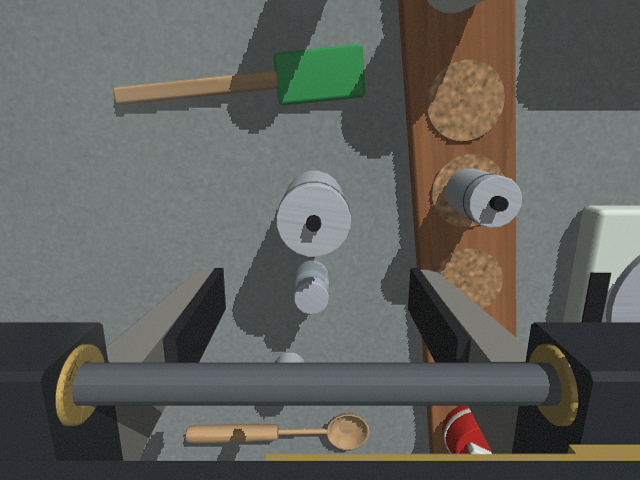

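b stands on disc_2 (498,203), and d is under the tool (313,222). Picking d.

{"method": "send_rows", "body": {"moves": [[[-1,0,20,0,85],[0,0,40,0,85],[0,0,40,0,85],[0,0,35,0,85],[0,0,19,0,85],[0,0,0,0,45],[0,0,0,0,45],[0,0,0,0,45],[0,0,0,0,45],[0,0,0,0,45]]], "newtons": 35}}

```text
time_s: 9.67
tool_pos: [470.9, 86.2, 58.8]
tcp_rot: [0.0, 1.0, 0.0, 0.002]
ft_force: [-1.5, -0.2, 4.9]
width: 59.4
```

{"method": "send_rows", "body": {"moves": [[[0,0,-15,0,45],[0,0,-30,0,45],[0,0,-30,0,45],[0,0,-15,0,45],[11,10,0,0,45],[20,20,0,0,45],[25,24,0,0,45],[25,24,0,0,45],[25,24,0,0,45],[25,24,0,0,45],[20,19,0,0,45],[15,14,0,0,45],[5,5,0,0,45],[0,0,0,0,45],[0,0,0,0,45],[0,0,0,0,45]]]}}

```text
time_s: 11.0
tool_pos: [639.4, -76.4, 146.6]
tcp_rot: [-0.0, 1.0, 0.0, -0.001]
ft_force: [-0.2, -0.3, -5.2]
width: 59.0
```

```bash
python3 w.py d 58.8 w5
```

```text
11.0 [639.4 -76.4 146.6] 59.013788150644174 [-0.2 -0.3 -5.2]
wrist d (array([640.40996684, -76.75743811]), 826)
  disc 0.9 1369 [644.2 -56.8]
  disc 0.83 2094 [621.8  74.9]
  disc 0.63 6881 [630.1   3.6]
top d (array([661.24047979, -88.01637265]), 201)
  disc 0.83 1060 [611.9 183.1]
  disc 0.76 163 [603.1 115.2]
  disc 0.17 992 [464.3 293.6]
scene d (array([641.5317133 , -77.24800386]), 62)
  disc 0.74 1562 [612.4 183.5]
  disc 0.73 713 [632.7 105.2]
  disc 0.66 1218 [632.5   3.8]
  disc 0.65 859 [646.1 -70.5]
```

{"method": "send_rows", "body": {"moves": [[[0.5,1,10,0,45],[0,0,20,0,45],[0,0,18,0,45],[0,0,8,0,45],[0,0,4,0,45],[0,0,2,0,45],[0,0,1.5,0,45],[0,0,0,0,45],[0,0,0,0,45]]]}}

```text
time_s: 12.05
tool_pos: [641.7, -78.9, 84.2]
tcp_rot: [0.0, 1.0, -0.0, 0.001]
ft_force: [0.7, -0.5, -4.0]
width: 59.0
```

```bash
python3 w.py d 59 w6|grep -v disc
```

```text
12.05 [641.7 -78.9  84.2] 59.04105921644824 [ 0.7 -0.5 -4. ]
wrist d (array([642.47977056, -79.23553941]), 819)
top d (array([663.22515743, -84.43185916]), 168)
scene d (array([643.04925235, -79.13388608]), 57)
```

{"method": "send_rows", "body": {"moves": [[[0,0,1,0,45],[0,0,0,0,45],[0,0,0,0,45]]]}}

```text
time_s: 12.6
tool_pos: [641.5, -79.0, 83.9]
tcp_rot: [0.0, 1.0, 0.0, 0.001]
ft_force: [-3.1, -0.7, 5.9]
width: 58.9
```

{"method": "send_rows", "body": {"moves": [[[0,0,0,0,85],[0,0,0,0,85],[0,0,0,0,85],[0,0,-20,0,85],[0,0,-40,0,85],[0,0,-40,0,85],[0,0,-25,0,85],[-10,-20,0,0,85],[-17,-34,0,0,85],[-17,-34,0,0,85],[-17,-34,0,0,85],[-17,-34,0,0,85],[-17,-34,0,0,85],[-17,-34,0,0,85],[-17,-34,0,0,85],[-17,-34,0,0,85],[-17,-34,0,0,85],[-17,-34,0,0,85],[0,0,0,0,85],[0,0,0,0,85]]]}}

```text
time_s: 14.27
tool_pos: [460.1, 282.7, 207.1]
tcp_rot: [0.0, 1.0, 0.002, 0.0]
ft_force: [0.4, -0.6, -0.4]
width: 85.1
```

{"method": "send_rows", "body": {"moves": [[[0,0,0,0,85]]]}}

```text
time_s: 14.35
tool_pos: [461.2, 280.9, 207.1]
tcp_rot: [0.0, 1.0, 0.0, 0.0]
ft_force: [0.0, -0.3, -0.6]
width: 84.9
```

```bash
python3 - <<'E'
from h import *
s=manip.read_state();print(s['tool_pos'],s['time_s'],s['width'])
r=manip.read_camera("wrist");cv2.imwrite("pics/w7.png",r['pixels'][:,:,::-1])
print('c',button(r,461,285,'c',it=4))
for n in ("top","scene"):
    r=manip.read_camera(n); cv2.imwrite(f"pics/{n}7.png",r['pixels'][:,:,::-1])
    print(n,'b',button(r,623,98,'b',25,it=3),'d',button(r,641,-78,'d',25,it=3))
E
```

```text
[461.15457076 280.92406332 207.11306508] 14.35 84.93873507848876
c (array([459.57877517, 285.53804924]), 169)
top b (array([620.340782  ,  98.68078735]), 14) d (array([640.5008329 , -79.36171369]), 18)
scene b (array([620.68850211,  98.81773287]), 58) d (array([640.85558534, -78.83091903]), 57)
```

View pics/w7.png

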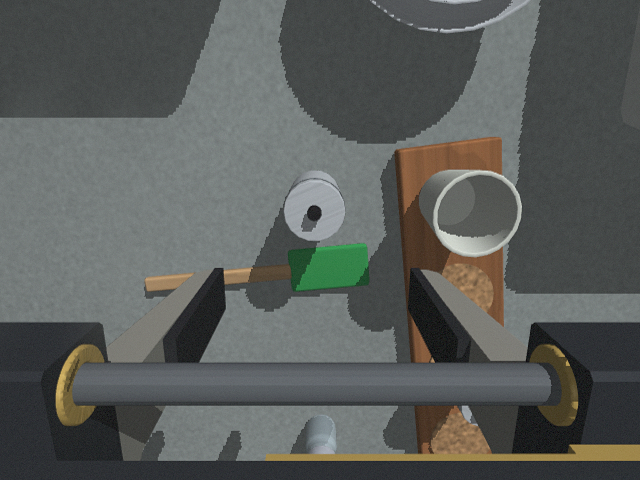

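View pics/scene7.png

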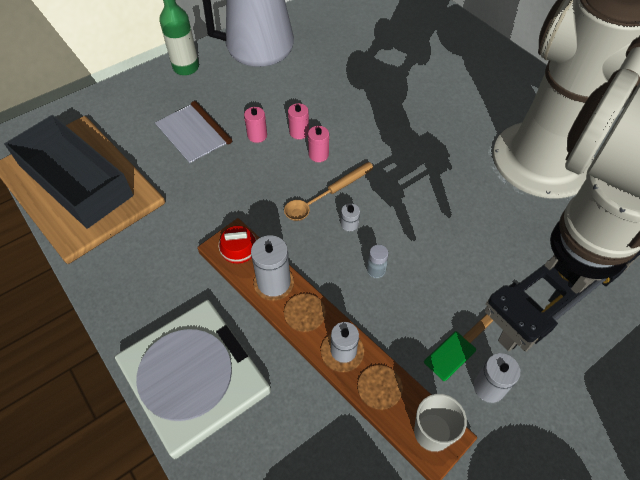

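Scene: b at (343,345) and d at (271,265) stand on their discs, and everything else is untouched. Wrist view: c at (314,212), clear for the jaws.

{"method": "send_rows", "body": {"moves": [[[-1,-4.5,20,0,85],[0,0,40,0,85],[0,0,40,0,85],[0,0,40,0,85],[0,0,22,0,85],[0,0,0,0,35],[0,0,0,0,35],[0,0,0,0,35],[0,0,0,0,35],[0,0,0,0,35],[0,0,0,0,35]]], "newtons": 30}}

```text
time_s: 15.42
tool_pos: [461.2, 286.4, 47.3]
tcp_rot: [-0.001, 1.0, 0.0, 0.002]
ft_force: [-2.3, 0.2, 6.1]
width: 50.7
```

{"method": "send_rows", "body": {"moves": [[[0,0,-15,0,35],[0,0,-35,0,35],[0,0,-40,0,35],[0,0,-35,0,35],[9,14,0,0,35],[17,28,0,0,35],[17,28,0,0,35],[17,28,0,0,35],[17,28,0,0,35],[17,28,0,0,35],[17,28,0,0,35],[17,28,0,0,35],[17,28,0,0,35],[17,28,0,0,35],[17,28,0,0,35],[9,14,0,0,35],[0,0,0,0,35],[0,0,0,0,35],[0,0,0,0,35]]]}}

```text
time_s: 17.0
tool_pos: [647.1, -21.1, 170.0]
tcp_rot: [-0.0, 1.0, 0.0, -0.0]
ft_force: [-0.4, 0.5, -2.3]
width: 50.6
```

```bash
python3 w.py c 47.3 w8
```

```text
17.0 [647.1 -21.1 170. ] 50.618999248296284 [-0.4  0.5 -2.3]
wrist c (array([648.12588334, -22.05890921]), 737)
  disc 0.91 2730 [629.2  88.1]
  disc 0.82 4751 [629.1   7. ]
  disc 0.37 64 [610.2 147.2]
top c (array([646.86912261, -19.93420777]), 53)
  disc 0.81 580 [612.1 196.1]
  disc 0.55 137 [619.7 -88.4]
scene c (array([649.79585814, -23.27932723]), 74)
  disc 0.93 1266 [632.3   4. ]
  disc 0.89 651 [632.8 106.4]
  disc 0.74 1487 [612.3 183.6]
  disc 0.69 108 [664.7 -64.6]
```

{"method": "send_rows", "body": {"moves": [[[-8,-12.5,0,0,35],[-8,-13,0,0,35],[0,0,20,0,35],[0,0,30,0,35],[0,0,25,0,35],[0,0,12,0,35],[0,0,5,0,35],[0,0,2,0,35],[0,0,0,0,35],[0,0,0,0,35],[0,0,0,0,35]]]}}

```text
time_s: 18.22
tool_pos: [633.2, 3.1, 78.1]
tcp_rot: [0.0, 1.0, -0.0, 0.002]
ft_force: [0.5, -0.1, -1.9]
width: 50.4
```

```bash
python3 w.py c 47.3 w9|grep -v disc; python3 - <<'E'
from h import *
r=manip.read_camera("scene");print('d',button(r,641,-78,'d',25,it=3))
E
```

```text
18.2167 [633.2   3.1  78.1] 50.379426848504394 [ 0.5 -0.1 -1.9]
wrist c (array([633.96006476,   2.14596449]), 724)
top c (array([654.3476815 ,   7.80460411]), 135)
scene c (array([642.15083757,  -9.7928461 ]), 234)
d (array([643.66828961, -66.62201155]), 384)
```

{"method": "send_rows", "body": {"moves": [[[-1.5,-1.3,3,0,35],[0,0,2,0,35],[0,0,1.3,0,35],[0,0,0,0,35],[0,0,0,0,35]]]}}

```text
time_s: 18.98
tool_pos: [630.7, 4.6, 72.4]
tcp_rot: [0.0, 1.0, 0.0, 0.0]
ft_force: [-6.0, 0.7, 10.3]
width: 50.8
```

{"method": "send_rows", "body": {"moves": [[[0,0,-0.5,0,80],[0,0,0,0,80],[0,0,0,0,80],[0,0,-20,0,80],[0,0,-40,0,80],[0,0,-40,0,80],[0,0,-30,0,80],[-27,17,0,0,80],[-32,20,0,0,80],[-33,20,0,0,80],[-33,20,0,0,80],[-33,20,0,0,80],[-32,20,0,0,80],[0,0,0,0,80],[0,0,0,0,80],[0,0,0,0,80]]]}}

```text
time_s: 20.32
tool_pos: [440.9, -112.4, 200.6]
tcp_rot: [0.0, 1.0, -0.0, 0.001]
ft_force: [0.8, -1.0, 0.5]
width: 79.6
```

```bash
python3 - <<'E'
from h import *
s=manip.read_state();print(s['tool_pos'],s['time_s'],s['width'])
r=manip.read_camera("wrist");cv2.imwrite("pics/w10.png",r['pixels'][:,:,::-1])
print('a',button(r,441,-113,'a',it=4))
for n in ("top","scene"):
    r=manip.read_camera(n)
    print(n,'b',button(r,621,98,'b',25,it=3),'d',button(r,641,-78,'d',25,it=3),'c',button(r,632,3,'c',25,it=3))
E
```

```text
[ 440.87686851 -112.37528384  200.64212969] 20.3167 79.61465873299926
a (array([ 440.0503683 , -111.65300854]), 137)
top b (array([620.340782  ,  98.68078735]), 14) d (array([640.5008329 , -79.36171369]), 18) c (array([629.78217208,   3.57311989]), 16)
scene b (array([620.73021554,  98.71671426]), 59) d (array([640.76622871, -78.78578411]), 60) c (array([630.10368563,   3.9783051 ]), 58)
```

View pics/w10.png

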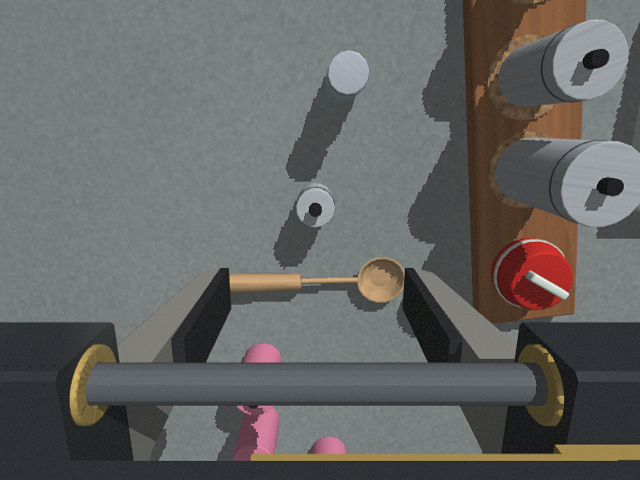

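a at (315,208), clear; c and d upright. Picking a.

{"method": "send_rows", "body": {"moves": [[[-0.5,0,20,0,80],[0,0,40,0,80],[0,0,40,0,80],[0,0,40,0,70],[0,0,35,0,65],[0,0,14,0,60],[0,0,0,0,50],[0,0,0,0,20],[0,0,0,0,20],[0,0,0,0,20],[0,0,0,0,20],[0,0,0,0,20]]], "newtons": 25}}

```text
time_s: 21.47
tool_pos: [441.7, -113.9, 14.7]
tcp_rot: [0.001, 1.0, 0.0, 0.001]
ft_force: [-6.2, 0.5, 13.5]
width: 23.5
```

```bash
python3 - <<'E'
from h import *
s=manip.read_state();print(s['tool_pos'],s['time_s'],s['width'],s['ft_force'])
r=manip.read_camera("wrist");A=r['pixels']
r=manip.read_camera("scene");B=r['pixels'];u,v=proj(r,[441,-113,30]).astype(int);print(u,v)
B=cv2.resize(B[v-60:v+60,u-80:u+80],(480,360),interpolation=cv2.INTER_CUBIC)
C=np.zeros((360,800,3),np.uint8);C[:240,:320]=cv2.resize(A,(320,240));C[:,320:]=B
cv2.imwrite("pics/w11.png",C[:,:,::-1])
E
```

```text
[ 441.69605633 -113.85152239   14.70606072] 21.4667 23.46433768842625 [-6.18160256  0.50502827 13.50603271]
349 213
```

View pics/w11.png

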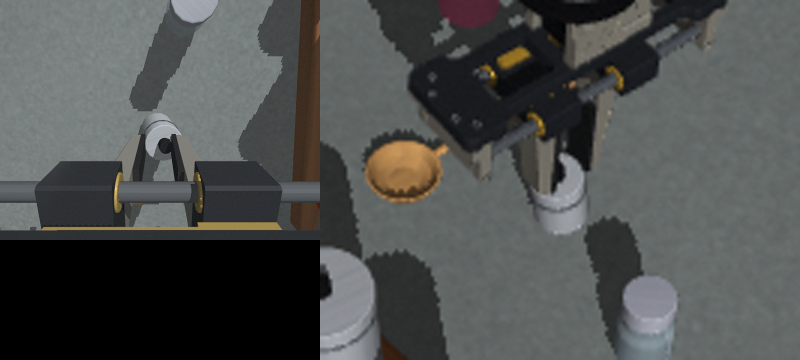

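The pads gripped a on a chord and squeezed it toward +y. I'll open, rise and look again.

{"method": "send_rows", "body": {"moves": [[[0,0,0,0,60],[0,0,0,0,70],[0,0,0,0,80],[0,0,-20,0,80],[0,0,-40,0,80],[0,0,-40,0,80],[0,0,-10,0,80],[0,0,0,0,80],[0,0,0,0,80]]]}}

```text
time_s: 22.32
tool_pos: [440.4, -112.6, 122.0]
tcp_rot: [0.001, 1.0, 0.0, 0.001]
ft_force: [0.5, 0.3, -0.6]
width: 79.0
```

```bash
python3 - <<'E'
from h import *
s=manip.read_state();print(s['tool_pos'],s['time_s'],s['width'],s['ft_force'])
for n in ("wrist","top","scene"):
    r=manip.read_camera(n);A=r['pixels']
    if n=="wrist": cv2.imwrite("pics/w12.png",A[:,:,::-1])
    for y in (-113,-100): print(n,y,button(r,441,y,'a',it=4))
    for d in manip.tip_of("canister_a",n):
        if d['p']>.3: print(n,round(d['p'],2),np.round(d['xyz']))
E
```

```text
[ 440.35740098 -112.58435613  121.95495364] 22.3167 79.04885432635594 [ 0.46348357  0.30702195 -0.57914823]
wrist -113 (array([ 440.48522191, -112.65934174]), 235)
wrist -100 (array([ 440.48522191, -112.65934174]), 235)
wrist 0.87 [ 439. -113.    2.]
wrist 0.75 [630.   8.  26.]
wrist 0.63 [ 380. -292.   -0.]
wrist 0.61 [638. -80.  23.]
top -113 None
top -100 None
top 0.94 [ 383. -297.   -1.]
top 0.92 [641. -81.  26.]
top 0.84 [ 457. -420.    1.]
top 0.83 [630.   3.  27.]
top 0.72 [623.  96.  28.]
top 0.58 [ 376. -374.   -0.]
scene -113 (array([ 439.75810561, -118.7808812 ]), 68)
scene -100 (array([ 440.28691989, -116.58007722]), 56)
scene 0.94 [621. 100.  26.]
scene 0.94 [639. -74.  25.]
scene 0.91 [ 453. -425.   -0.]
scene 0.78 [631.   5.  27.]
scene 0.76 [ 443. -111.   -0.]
```

View pics/w12.png

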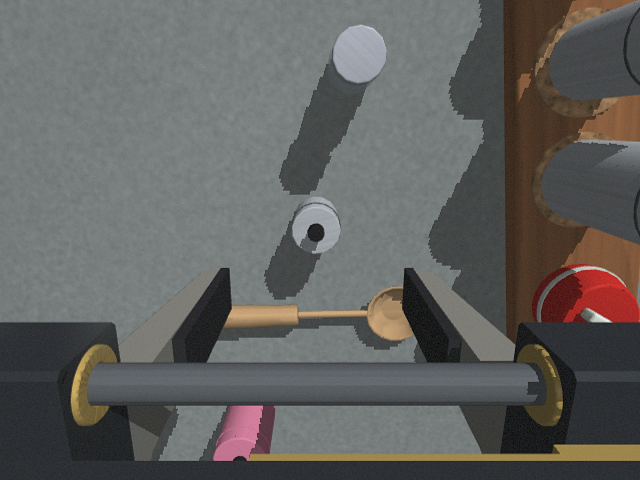

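The wrist camera puts a at (440.5,-112.7), still centred and upright, so I'll regrip slightly higher and check.

{"method": "send_rows", "body": {"moves": [[[0,0,30,0,70],[0,0,40,0,60],[0,0,35,0,60],[0,0,0,0,50],[0,0,0,0,50],[0,0,0,0,50]]]}}

```text
time_s: 23.12
tool_pos: [440.9, -112.9, 17.9]
tcp_rot: [0.0, 1.0, 0.0, 0.001]
ft_force: [-0.1, -0.2, 0.6]
width: 50.0
```

```bash
python3 - <<'E'
from h import *
s=manip.read_state();print(s['tool_pos'],s['tcp_rot'],s['time_s'],s['width'],s['ft_force'])
r=manip.read_camera("wrist");print(button(r,440.5,-112.7,'a',it=4))
cv2.imwrite("pics/w13.png",r['pixels'][:,:,::-1])
E
```

```text
[ 440.86147455 -112.89250899   17.86570569] [4.19429462e-04 9.99999632e-01 3.85333119e-05 7.47157206e-04] 23.1167 49.95469331434614 [-0.0589963  -0.24414993  0.57706088]
(array([ 440.54246665, -112.79284985]), 638)
```

View pics/w13.png

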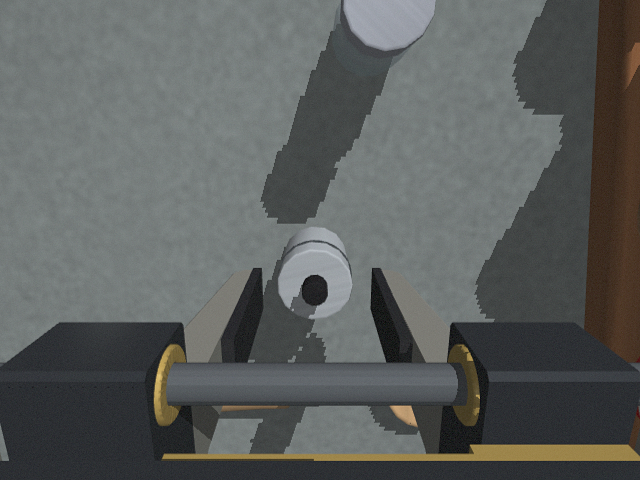

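Well centred between the pads: button at (315,290), pads at 262 and 372. Closing gently.

{"method": "send_rows", "body": {"moves": [[[0,0,0,0,40],[0,0,0,0,34],[0,0,0,0,34],[0,0,0,0,34],[0,0,0,0,34]]], "newtons": 15}}

```text
time_s: 23.58
tool_pos: [440.1, -112.5, 16.8]
tcp_rot: [0.0, 1.0, 0.0, 0.0]
ft_force: [-0.3, 0.0, 0.0]
width: 34.0
```

```bash
python3 - <<'E'
from h import *
s=manip.read_state();print(s['tool_pos'],s['tcp_rot'],s['time_s'],s['width'],s['ft_force'])
r=manip.read_camera("wrist");print(button(r,440.5,-112.7,'a',it=4))
E
```

```text
[ 440.10986512 -112.47801254   16.8150555 ] [1.88658002e-04 9.99999925e-01 2.68017410e-05 3.35958736e-04] 23.5833 33.95576355068802 [-0.34306753  0.009163    0.04894708]
(array([ 440.56482479, -112.75666803]), 642)
```

```bash
python3 - <<'E'
from h import *
s=manip.read_state();print(s['tool_pos'],s['time_s'],s['width'],s['ft_force'])
r=manip.read_camera("wrist");print(r['camera_matrix'])
t=s['tool_pos']
for w in (-17,17): print('tip',proj(r,[t[0]+w,t[1],t[2]]),proj(r,[t[0]+w,t[1]+10,t[2]]))
print('lid',proj(r,[440.5-18,-112.7,45]),proj(r,[440.5+18,-112.7,45]))
cv2.imwrite("pics/w14.png",np.ascontiguousarray(r['pixels'][200:400,180:460,::-1]).repeat(2,0).repeat(2,1))
E
```

```text
[ 439.96622981 -112.41450315   16.64583768] 23.6333 33.84772559592269 [-0.05223496 -0.71279051  0.83570811]
[[396.30607226   0.         316.39507586]
 [  0.         396.30607226 232.25121953]
 [  0.           0.           1.        ]]
tip [283.36001426 266.48420015] [282.97148011 248.66256598]
tip [346.70627497 266.52462646] [347.08469559 248.70338842]
lid [277.47718517 287.54995086] [354.44555492 287.59920299]
```

View pics/w14.png

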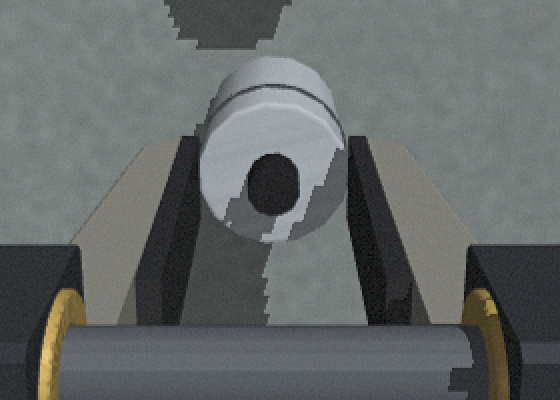

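The pad ends look to be about 27 mm above the reported TCP: pixel gap, row and width all agree. That means at TCP z≈15 the tips only met a's lid rim. I'll go lower in small steps, checking force.

{"method": "send_rows", "body": {"moves": [[[0,0,-5,0,50],[0,0,0,0,60],[0,0,0,0,60],[0,0,9,0,60],[0,0,8,0,60],[0,0,0,0,60],[0,0,0,0,60]]]}}

```text
time_s: 24.27
tool_pos: [438.8, -111.8, 3.2]
tcp_rot: [-0.001, 1.0, -0.0, -0.001]
ft_force: [-0.1, -0.5, 1.2]
width: 59.7
```

```bash
python3 - <<'E'
from h import *
s=manip.read_state();print(s['tool_pos'],s['time_s'],s['width'],s['ft_force'])
r=manip.read_camera("wrist");print(button(r,440.5,-112.7,'a',it=4))
E
```

```text
[ 438.80795916 -111.77542431    3.23790614] 24.2667 59.71741916447115 [-0.12690168 -0.54735585  1.17247865]
(array([ 440.56092859, -112.7845884 ]), 770)
```

{"method": "send_rows", "body": {"moves": [[[1.2,0.8,2,0,60],[0,0,2,0,60],[0,0,0,0,60]]]}}

```text
time_s: 24.57
tool_pos: [441.0, -113.1, 0.2]
tcp_rot: [-0.0, 1.0, -0.0, -0.0]
ft_force: [-0.2, -0.1, -0.0]
width: 59.9
```

{"method": "send_rows", "body": {"moves": [[[0,0,2,0,60],[0,0,2,0,60],[0,0,0,0,60],[0,0,0,0,60]]]}}

```text
time_s: 24.9
tool_pos: [440.9, -113.1, -3.7]
tcp_rot: [-0.0, 1.0, 0.0, -0.0]
ft_force: [0.3, -0.2, -0.2]
width: 59.7
```

The TCP reads -3.7 with no contact, so the tips really are higher than reported. Gripping.

{"method": "send_rows", "body": {"moves": [[[0,0,0,0,45],[0,0,0,0,25],[0,0,0,0,25],[0,0,0,0,25],[0,0,0,0,25],[0,0,0,0,25]]], "newtons": 25}}

```text
time_s: 25.4
tool_pos: [441.0, -113.2, -3.5]
tcp_rot: [0.0, 1.0, 0.0, -0.0]
ft_force: [-0.2, -0.1, 0.8]
width: 35.5
```

{"method": "send_rows", "body": {"moves": [[[0,0,-20,0,25],[0,0,-40,0,25],[0,0,-40,0,25],[0,0,-40,0,25],[7,-12,-5,0,25],[15,-25,0,0,25],[15,-25,0,0,25],[15,-25,0,0,25],[15,-25,0,0,25],[15,-25,0,0,25],[15,-25,0,0,25],[15,-25,0,0,25],[15,-25,0,0,25],[15,-25,0,0,25],[15,-25,0,0,25],[15,-25,0,0,25],[0,-9,0,0,25],[0,0,0,0,25],[0,0,0,0,25],[0,0,0,0,25]]]}}

```text
time_s: 27.07
tool_pos: [612.4, 181.7, 141.1]
tcp_rot: [0.0, 1.0, -0.0, -0.0]
ft_force: [-0.6, 0.1, -0.0]
width: 35.7
```

```bash
python3 w.py a -3.5 w15
```

```text
27.0667 [612.4 181.7 141.1] 35.656907363167 [-0.6  0.1 -0. ]
wrist a (array([613.05336201, 182.19580908]), 831)
  disc 0.74 5078 [610.1 188.2]
  disc 0.65 73 [647.5  82.8]
  disc 0.55 298 [633.6  -5.7]
top a (array([609.01061033, 179.11815987]), 162)
  disc 0.8 280 [614.9   1.3]
  disc 0.71 433 [615.3  91.8]
  disc 0.65 198 [623.7 -80.7]
  disc 0.61 935 [610.4 180.6]
scene a (array([613.39474413, 181.49917181]), 311)
  disc 0.96 381 [642.5  13.3]
  disc 0.75 333 [647.7 100.7]
  disc 0.73 211 [657.1 -62.3]
  disc 0.57 1478 [613.1 184.9]
```

{"method": "send_rows", "body": {"moves": [[[0,-1.2,20,0,25],[0,0,35,0,25],[0,0,30,0,25],[0,0,18,0,25],[0,0,8,0,25],[0,0,4,0,25],[0,0,0,0,25],[0,0,0,0,25]]]}}

```text
time_s: 28.03
tool_pos: [614.4, 184.1, 28.1]
tcp_rot: [-0.0, 1.0, -0.0, 0.001]
ft_force: [0.9, -0.2, -2.2]
width: 35.3
```

```bash
python3 w.py a -3.5 w16|grep -v disc
```

```text
28.0333 [614.4 184.1  28.1] 35.30194919905752 [ 0.9 -0.2 -2.2]
wrist a (array([614.84315006, 184.57144308]), 825)
top a (array([612.13008798, 180.64202534]), 114)
scene a (array([615.68671528, 183.46089892]), 252)
```

{"method": "send_rows", "body": {"moves": [[[-0.7,0.8,3,0,25],[0,0,2,0,25],[0,0,1,0,25],[0,0,0,0,25],[0,0,0,0,25]]]}}

```text
time_s: 28.75
tool_pos: [612.4, 183.2, 21.5]
tcp_rot: [0.0, 1.0, 0.0, -0.0]
ft_force: [-2.8, -1.2, 6.1]
width: 35.8
```

{"method": "send_rows", "body": {"moves": [[[0,0,0,0,50],[0,0,0,0,70],[0,0,0,0,70],[0,0,-20,0,70],[0,0,-40,0,70],[0,0,-40,0,70],[0,0,-40,0,70],[0,0,-40,0,70],[-30,0,0,0,70],[-40,0,0,0,70],[-40,0,0,0,70],[-40,0,0,0,70],[-40,0,0,0,70],[-10,0,0,0,70],[0,0,0,0,70],[0,0,0,0,70]]]}}

```text
time_s: 30.08
tool_pos: [412.8, 183.3, 200.8]
tcp_rot: [-0.0, 1.0, 0.0, 0.001]
ft_force: [0.9, 0.1, 0.7]
width: 70.1
```

```bash
python3 - <<'E'
from h import *
s=manip.read_state();print(s['tool_pos'],s['time_s'],s['ft_force'])
P=dict(a=(612,183),b=(621,98),c=(630,4),d=(641,-78));D=dict(a=(612.5,183.5),b=(623.2,98.8),c=(632.1,3.5),d=(641.7,-78.2))
for n in ("top","scene"):
    r=manip.read_camera(n); cv2.imwrite(f"pics/{n}20.png",r['pixels'][:,:,::-1])
    for k in P:
        b=button(r,*P[k],k,25,it=3); print(n,k,b and ((b[0]-D[k]).round(1),b[1]))
    for q in ("timer","cup"): print(q,[np.round(d['xyz']) for d in manip.tip_of(q,n)][:1])
E
```

```text
[412.77454419 183.34584919 200.7661095 ] 30.0833 [0.91637264 0.0876751  0.72403221]
top a (array([ 1. , -0.2]), 15)
top b (array([-2.9, -0.1]), 14)
top c (array([-2.5,  0.2]), 15)
top d (array([-1., -1.]), 17)
timer [array([ 651., -185.,   25.])]
cup [array([589., 283.,  19.])]
scene a (array([ 1.1, -1.1]), 69)
scene b (array([-2.5,  0. ]), 58)
scene c (array([-2. ,  0.5]), 58)
scene d (array([-0.9, -0.5]), 58)
timer [array([ 652., -176.,   25.])]
cup [array([588., 288.,  24.])]
```

View pics/scene20.png

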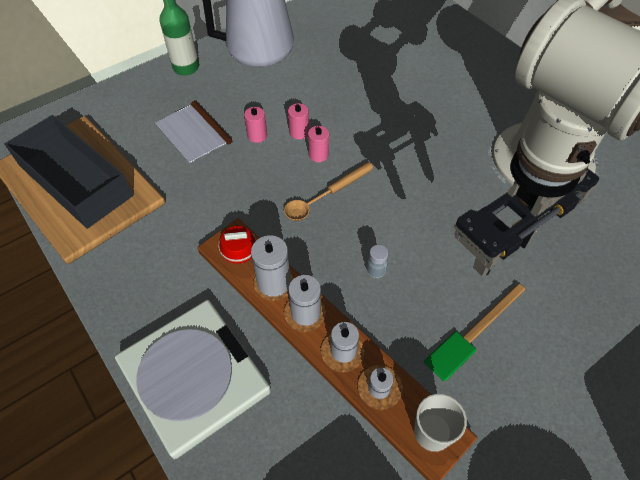

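View pics/top20.png

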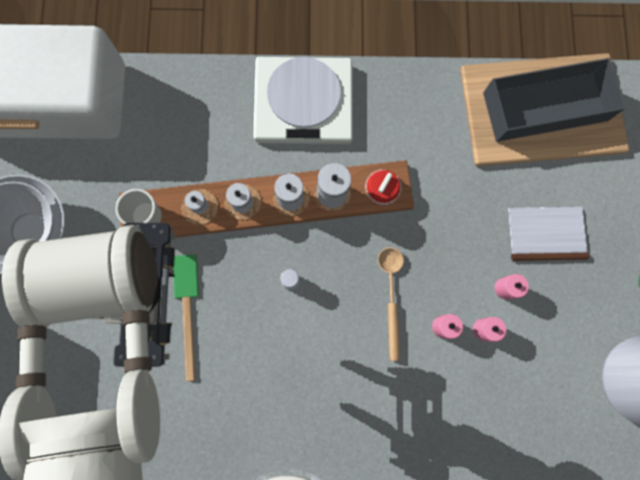

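Both views show the four canisters upright on their discs, largest next to the timer and smallest next to the cup. The gripper is clear. In the scene image they are at (271,265), (304,300), (344,342) and (381,382).

```bash
python3 -c "
from rig import manip; print(manip.close_job())"
```

```text
the job is handed in; nothing more can be done
None
```

The four canisters stand upright on the cork discs in the order asked: d by the timer on disc_4, c on disc_3, b on disc_2, and a by the cup on disc_1. I handed the job in at about 30 s of the 96 s allowed.

- **Final checks:** the top and scene cameras agree that each canister is within 3 mm of its disc centre. Canisters b and c are the furthest off, about 2.5 mm and 2.2 mm toward the robot; a and d are off by about 1–1.5 mm. I left these as they were. The timer and cup are where they started, within the detector's noise of a few mm, and the robot was touching nothing.
- **What went wrong:** the first grip on canister a slipped to a 23.5 mm opening. The images put the finger ends about 27 mm above the reported tool point, which disagrees with the description. I opened the jaws, checked that a was still upright and in place, and gripped it lower without trouble.
- **Close call:** I overshot while carrying c, and it came within about 2 mm of d. The force stayed low, and a camera check afterwards showed d had not moved.

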